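# Feed a fresh tea light into the plate warmer

### The job

Put the loose tea light on the feed ledge of the plate warmer, then push it along the guide channel under the hot plate with the wooden pusher: past the spring catch and firmly up against its stop (press it home with about 10 N at the hand), but never so hard that its thin aluminium shell is dented. Then draw the pusher out and lay it flat on the worktop, clear of the warmer, leaving the coffee cup on the warmer and the things around as they stand.

Things in the scene. Friction and masses are not known exactly. Their poses are not given: they have to be found in the camera images.
- warmer: Low steel plate warmer, fixed. Origin on the worktop (z = 0) under the middle of its hot plate's front edge; +x runs along the feed channel into the warmer, z up. The plate covers x = 0 to 170 mm, y = -68 to 68, top 62 mm high; wooden side grips reach y = +-75. The front mouth below it is 88 mm wide and 44 mm high.
- ledge (a point): Set-down spot on the warmer's open feed ledge, on its floor (axes as warmer; 62 mm before the plate's front edge, 6 mm above the worktop). The flat ledge spans 28 mm before to 62 mm behind this point, y = +-45 mm, and its floor runs on into the channel. Guide rails 6 mm tall begin 20 mm beyond the point as a flare 76 mm wide, and narrow to a 42 mm channel 56 mm beyond it.
- channel (a point): On the channel floor's centre line at the plate's front edge (axes as warmer, x inward). The burner seat hidden under the plate slides along the channel and stands where it was last left, so it can only be felt: the light's centre comes home somewhere 68 to 104 mm inward of this point. On the last 35 mm spring leaves resist with 2 to 5 N and snap shut behind the light; then comes a sprung stop (4 N/mm).
- light_centre (a point): Tea light: a round candle in a thin, plain aluminium shell, 38 mm in diameter, 15 mm tall, about 15 g, standing upright on the worktop; the point is its centre, 7.5 mm above its underside. The shell dents if the pusher presses on it with more than 16 N.
- pusher_grip (a point): The pusher: a straight wooden slat 230 mm long, 24 mm wide and 12 mm thick, lying flat, with a raised grip block 80 mm long, 24 mm wide and 38 mm tall in all. This point is the centre of the grip block, 25 mm above the underside; +x points along the slat to its notched tip, z up. The tip is 140 mm ahead of this point, the tail 90 mm behind. About 120 g. Grasp the block across its 24 mm width.
- pusher_tip (a point): Middle of the notched front end of the pusher, 6 mm above its underside (axes as pusher_grip). A light lying in the notch has its centre 18 mm ahead of this point. If the slat drags on the channel floor, that rubbing takes up to 4 N of the push; carried 2 or 3 mm above the floor it takes less.
- espresso_mug: Green espresso (coffee) cup, 52 mm tall, standing on the hot plate, loose; origin at its underside. Bystander.
- bottle: Small clear water bottle, 58 mm in diameter and 178 mm tall, loose; origin at its underside. Bystander.
- lemon: Lemon, 78x55x56 mm, loose; origin at its underside. Bystander.

How it is judged (in metres and radians):
On the way, in this order (a step that is already met when the one before it is completed fails the run):
1. the tea light stands upright on the feed ledge, let go (x of light_centre in the frame of warmer between -0.085 and -0.02 m and y of light_centre in the frame of warmer between -0.03 and 0.03 m and z of light_centre in the frame of warmer below 0.0165 m and angle between light_centre's own z axis and vertical below 0.1 rad and contact force between the fingers and tea_light below 0.05 N), for 0.2 s.
2. the pusher presses the light home against the stop with at least 5.5 N, beyond the catch (x of light_centre in the frame of warmer above 0.067 m and contact force between pusher and tea_light above 5.5 N), for 0.2 s.
At the end, for the whole second after the job is handed in: The tea light stands upright in the burner seat under the plate (centre 66 to 107 mm beyond the plate's front edge), at rest; the pusher lies flat on the worktop, not touching the warmer, at rest (x of light_centre in the frame of warmer between 0.066 and 0.107 m and angle between light_centre's own z axis and vertical below 0.1 rad and linear speed of each of tea_light, pusher below 0.01 m/s and height (world z) of pusher_grip below 0.028 m and angle between pusher_grip's own z axis and vertical below 0.06 rad and contact force between pusher and warmer below 0.05 N).
It fails at once if the pusher presses on the light with more than 16 N (its shell dents) (contact force between pusher and tea_light above 16 N).
It fails at once if the coffee cup on the warmer, the bottle or the lemon is moved by more than 20 mm (distance of any of espresso_mug, bottle, lemon from where it was at the start of the episode above 0.02 m).
It also fails if it takes over 61 s, if anything falls off the work surface, if the arm or the gripper's body presses on something with over 40 N, if the wrist force passes 120 N, or if a joint passes its speed limit or range.

### The arm

A 6-joint arm with a two-finger parallel gripper is mounted at the origin on a cart in front of the work surface, level with it; the furniture and walls round the work are solid. World frame = base frame: x ahead of the robot, y to its left, z up, the work surface at z = 0. Lengths are in mm, angles in rad, forces in N, time in s.
With the tool pointing down it reaches from about 300 to 750 mm from the base axis. Payload 8.5 kg.
Tool frame: the origin (TCP) lies midway between the tips of the shut fingers; the grasp point (between the pads) lies 19 mm behind it; z points along the fingers, y is the line along which they close (so a half turn about z gives the same grasp; the last joint's range is limited). The gripper opens to 85 mm and grips with 20 to 120 N. Pads are 22 mm wide; open, the fingers measure 114 mm over their backs; the gripper's body (76 mm by 85 mm) begins 54 mm behind the grasp point. The pads swing forward as they close: fully open they stand 13 mm farther back than shut.
Start: joints at [0.885, 0.381, 1.297, -0, 1.464, -0.215], TCP at [249.468, 490.149, 231.322] pointing down, gripper open.
Joint ranges: [-3.11, 3.11], [-0.89, 2.33], [0.22, 2.48], [-1.42, 4.56], [0.17, 2.85], [-2.88, 2.88]. Speed limits (rad/s): [2.39, 2.39, 3.14, 3.14, 3.14, 3.14].

### API

Orientations are given as a unit quaternion [x, y, z, w].
In Python, from workcell import ctrl, vision gives the robot as it stands.
- The arm moves only by the tool servo_tool, never from a script. Its argument "rows" is a list of rows, each an object of numbers: "tx", "ty", "tz": the shift along the tool's x, y, z in units of 40 mm (1.0 is 40 mm); "ax", "ay", "az": the turn, a rotation vector about the tool's x, y, z in units of 10 degrees (1.0 is 10 degrees); "claw": the gripper's target within -1 to 1 (fully open at 1, half-way at 0, shut at -1). In form: [{"tx": .., "ty": .., "tz": .., "ax": .., "ay": .., "az": .., "claw": ..}, ...]. A call has 1 to 10 rows; each row shifts and turns the commanded pose from where the row before left it, along the tool's axes as they then stand; what a row does not reach is not made up. A row lasts 1/8 s, in which the tool goes at most 62.5 mm and 10.7 degrees, less where a joint would pass 70% of its speed; a pose out of reach is approached as far as the arm can. A call is refused whole if a number of a shift passes 1 or a number of a turn 1, either way. A call with a gripper value outside its range is refused whole. The fingers move at their own pace and stop on an object; "grip_force" is the grip in N (left out, the last holds). Time passes only in rows, so rows that do not move let the fingers close. It gives the time, the measured TCP pose, the force, the opening and the grip force at its end, in the units of the state.
- ctrl.sense(): the state, without advancing time (a new reading comes with each control period).
- vision.snapshot(name): name is "side" or "top"; returns the picture (400x640x3 uint8, red, green, blue); there is no depth.
- vision.calibration(name): a dict with "K" (3x3 intrinsics, pixels), "world_from_camera" (4x4, takes a point from camera to world coordinates). Camera axes: x right, y up, looking along -z (the intrinsics and any distortion apply to the point x, -y, -z); pixel columns grow to the right and rows downward; lengths in mm; the calibration is good to about 2 mm. A picture is of the moment at which its call begins. calibration takes no time and is no camera call.
- ctrl.close_job(): hands the job in; it is judged then, once.
The state is a dict: "time": time; "joint_pos": joint angles; "dq": joint speeds; "effort": joint torques, N m; "ee_pos": TCP position; "tool_rot": TCP orientation; "wrist_force": force on the tool from outside, world axes, zero at the start; "wrist_torque": the same for the moment, N m; "opening": opening from 0.0 (shut) to 1.0 (fully open); "grip_force": force on a finger pad.
Only numpy, scipy, OpenCV 4.12 (cv2) and the standard library are available. Lean on these libraries where they do the work, as an engineer would, in place of code of your own. Each camera call takes 0.05 s, during which the arm holds its last target. There are 200 camera calls.

## Working session

There is one attempt and no reset: what is moved stays moved. The work goes in short steps, Python scripts to look and compute and a tool call to move; the robot and the scene stay as the last step left them, time stands still between calls to the robot, and variables do not carry over. Pictures are saved under pics/ and viewed, at most 12 in all, crops included, and the job is handed in when it is done.

Besides the shell and the picture viewer there is one more tool, called as name(argument=value, ...), one argument or row to a line, values as JSON. servo_tool: Moves the arm, as the interface text tells. Its arguments: {"type":"object","properties":{"rows":{"type":"array"},"grip_force":{"type":"number"}},"required":["rows"]}

```bash
mkdir -p pics; ls
python3 - <<'E'
from workcell import ctrl, vision
import cv2
for n in("side","top"):
    cv2.imwrite(f"pics/{n}0.png",vision.snapshot(n)[:,:,::-1]); c=vision.calibration(n); print(n,c)
s=ctrl.sense();print(s)
E
```

```text
pics
side {'K': array([[373.4267097 ,   0.        , 323.83361971],
       [  0.        , 373.4267097 , 202.10183017],
       [  0.        ,   0.        ,   1.        ]]), 'world_from_camera': array([[ 9.40272722e-01,  2.00011774e-01, -2.75467782e-01,
         3.30604493e+02],
       [-3.40000967e-01,  5.92002873e-01, -7.30706467e-01,
        -6.91823574e+02],
       [ 1.69278219e-02,  7.80722670e-01,  6.24648350e-01,
         6.51297916e+02],
       [ 0.00000000e+00,  0.00000000e+00,  0.00000000e+00,
         1.00000000e+00]])}
top {'K': array([[410.65943474,   0.        , 320.98181587],
       [  0.        , 410.65943474, 199.09256932],
       [  0.        ,   0.        ,   1.        ]]), 'world_from_camera': array([[ 3.29712349e-02,  9.79530131e-01, -1.98579003e-01,
         4.25029002e+02],
       [-9.99445159e-01,  3.32516933e-02, -1.92319242e-03,
        -1.09471226e+01],
       [ 4.71926319e-03,  1.98532234e-01,  9.80082997e-01,
         9.22600843e+02],
       [ 0.00000000e+00,  0.00000000e+00,  0.00000000e+00,
         1.00000000e+00]])}
{'time': 0.1, 'joint_pos': array([ 8.84699016e-01,  3.81172115e-01,  1.29818485e+00,  1.43822870e-07,
        1.46359561e+00, -2.15258109e-01]), 'dq': array([-0.00131083, -0.00108322, -0.00214673,  0.00166649, -0.00045421,
       -0.0017373 ]), 'effort': array([ 3.36034362e-03, -4.49221122e+01, -2.31655723e+01, -1.57912123e-04,
        3.65033389e-03, -2.50783108e-05]), 'ee_pos': array([249.30839112, 489.95268911, 230.75020164]), 'tool_rot': array([ 2.33250986e-01,  9.72416328e-01, -6.12037332e-04, -2.96238895e-04]), 'wrist_force': array([ 0.28882598,  0.22435089, -0.10248977]), 'wrist_torque': array([0.02579555, 0.01381071, 0.02499594]), 'grip_force': 0.0, 'opening': 1.0023811238441152}
```

View pics/top0.png

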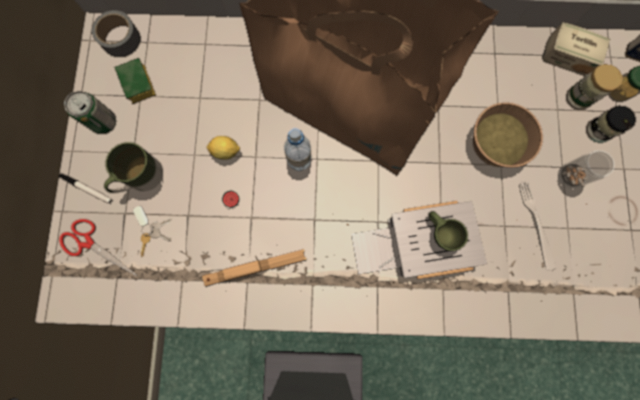

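View pics/side0.png

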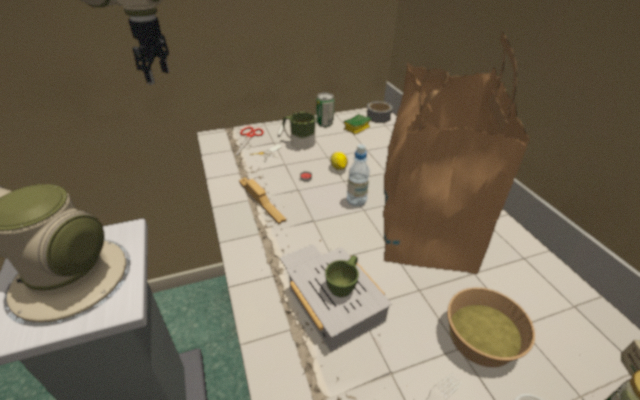

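The top view shows the tea light at (231,199), the pusher from (205,280) to (305,255) with its block on the left, and the ledge at about (375,252). The plate spans (393–485, 203–277) with the cup at (450,235), so the feed direction runs image-right. The side view agrees.

```bash
cat > h.py <<'E'
import numpy as np, cv2
from workcell import ctrl, vision
def ray(n,u,v):
    c=vision.calibration(n);K=c["K"];T=c["world_from_camera"]
    d=np.array([(u-K[0,2])/K[0,0],-(v-K[1,2])/K[1,1],-1.]);return T[:3,3],T[:3,:3]@d
def onz(n,u,v,z):
    o,d=ray(n,u,v);return o+d*(z-o[2])/d[2]
def proj(n,p):
    c=vision.calibration(n);K=c["K"];T=np.linalg.inv(c["world_from_camera"])
    q=T[:3,:3]@np.asarray(p,float)+T[:3,3];return K[0,0]*q[0]/-q[2]+K[0,2],K[1,1]*-q[1]/-q[2]+K[1,2]
E
python3 - <<'E'
from h import *
s=ctrl.sense()
for n in("top","side"):print(n,proj(n,s["ee_pos"]))
im=cv2.imread("pics/top0.png");sd=cv2.imread("pics/side0.png")
hsv=cv2.cvtColor(im,cv2.COLOR_BGR2HSV)
def blobs(m,name,z,amin=30):
    n,l,st,c=cv2.connectedComponentsWithStats(m.astype(np.uint8))
    for i in range(1,n):
        if st[i,4]>amin: print(name,st[i],c[i].round(1),onz("top",*c[i],z).round(1))
H,S,V=cv2.split(hsv)
roi=np.zeros_like(H,bool);roi[120:300,190:500]=1
blobs(roi&((H<8)|(H>172))&(S>120)&(V>70),"red",15)
m=roi&(H>8)&(H<22)&(S>90)&(V>110);blobs(m,"wood",12)
a=cv2.resize(im[185:295,195:320],None,fx=6,fy=6,interpolation=cv2.INTER_CUBIC)[:600,:800]
b=cv2.resize(im[190:290,345:495],None,fx=5.3,fy=5.3,interpolation=cv2.INTER_CUBIC)
cv2.imwrite("pics/c1.png",a);cv2.imwrite("pics/c2.png",b);print(a.shape,b.shape)
E
```

```text
top (np.float64(-3.95558897024182), np.float64(385.77611500138755))
side (np.float64(159.63457685051108), np.float64(81.99717464293076))
red [223 192  16  15 182] [230.3 198.7] [602.8 195.1  15. ]
wood [474 120  26  45 771] [488.6 139.6] [ 764.5 -395.9   12. ]
wood [207 136  33  18 283] [223.2 144.8] [730.4 221.9  12. ]
wood [404 201  53  10 126] [430.7 205.7] [ 602.8 -257.3   12. ]
wood [ 202  250  104   36 1133] [253.  267.2] [452.5 134.4  12. ]
wood [417 267  57  12 204] [444.5 272.7] [ 454.7 -284.5   12. ]
(600, 750, 3) (530, 795, 3)
```

View pics/c1.png

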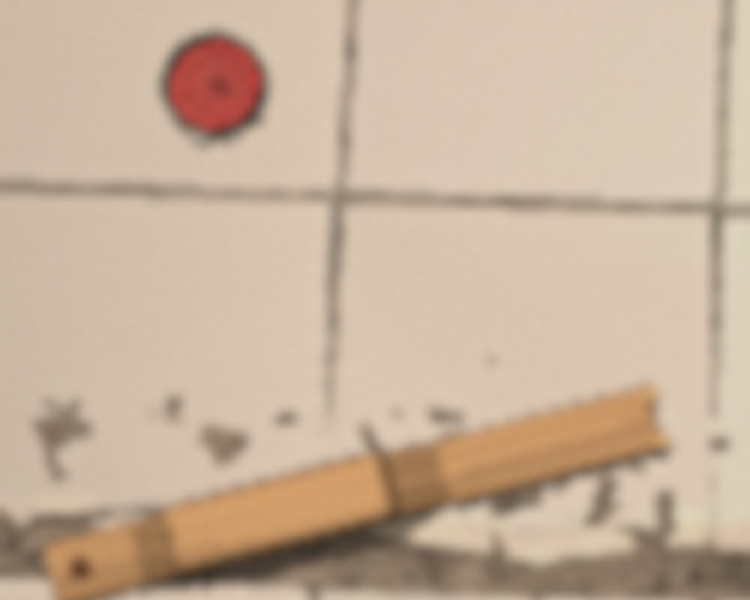

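View pics/c2.png

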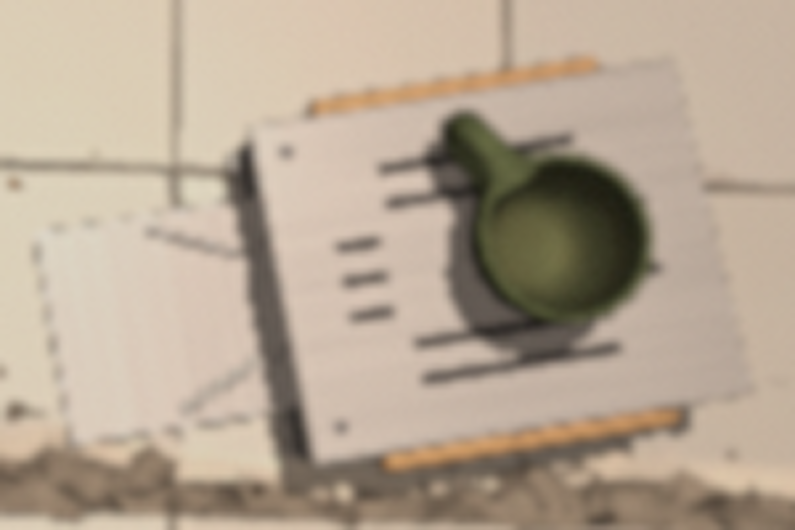

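The crops give, in crop pixels:
- **Pusher:** tip corners (652,388) and (665,447), tail corners (45,550) and (62,598), and the block between about x 168 and 385.
- **Plate:** corners (250,125), (672,60), (750,388) and (310,465).
- **Ledge:** outer corners (37,235) and (70,440).

Run:
```python
from h import *
f=lambda u,v,s,ox,oy,z:onz("top",(u+.5)/s-.5+ox,(v+.5)/s-.5+oy,z)
P=[f(*p,5.3,345,190,62) for p in((250,125),(672,60),(750,388),(310,465))]
L=[f(*p,5.3,345,190,6) for p in((37,235),(70,440))]
print("plate",np.round(P,1).tolist()); d=lambda a,b:np.linalg.norm(a-b)
print("dims",d(P[0],P[1]),d(P[1],P[2]),d(P[2],P[3]),d(P[3],P[0]),"ledge",np.round(L,1).tolist(),d(*L))
ob=np.array([[0,68],[170,68],[170,-68],[0,-68],[-90,45],[-90,-45]],float);W=np.array(P+L)[:,:2]
oc,wc=ob.mean(0),W.mean(0);A=ob-oc;B=W-wc
yaw=np.arctan2((A[:,0]*B[:,1]-A[:,1]*B[:,0]).sum(),(A*B).sum());R=np.array([[np.cos(yaw),-np.sin(yaw)],[np.sin(yaw),np.cos(yaw)]])
t=wc-R@oc;print("warmer",t,yaw,np.degrees(yaw),"res",(W-(ob@R.T+t)).round(1).tolist())
Q=[f(*p,6,195,185,12) for p in((652,388),(665,447),(45,550),(62,598))]
tip=(Q[0]+Q[1])/2;tail=(Q[2]+Q[3])/2;py=np.arctan2(*(tip-tail)[1::-1]);
print("pusher",tip,tail,d(tip,tail),d(Q[0],Q[1]),d(Q[2],Q[3]),np.degrees(py),"grip",tail+(tip-tail)*90/230)
# light, two views
sd=cv2.imread("pics/side0.png");H,S,V=cv2.split(cv2.cvtColor(sd,cv2.COLOR_BGR2HSV))
m=((H<8)|(H>172))&(S>110)&(V>60)
n,l,st,c=cv2.connectedComponentsWithStats(m.astype(np.uint8))
for i in range(1,n):
    if st[i,4]>15: print("side red",st[i],c[i],onz("side",*c[i],13))
print("light top",onz("top",230.3,198.7,15),onz("top",230.3,198.7,12))
# side-view check
for nme,p in dict(tip=tip,tail=tail,pl0=P[0],pl3=P[3],pl1=P[1],pl2=P[2],L0=L[0],L1=L[1]).items():print(nme,np.round(proj("side",p),0))
b=cv2.resize(sd[140:350,225:400],None,fx=2.8,fy=2.8,interpolation=cv2.INTER_CUBIC);cv2.imwrite("pics/c3.png",b)
```

```text
plate [[574.0, -160.6, 62.0], [606.3, -331.1, 62.0], [476.1, -356.5, 62.0], [440.7, -183.8, 62.0]]
dims 173.52430600579837 132.6961491693796 176.28128060824116 135.24275801273905 ledge [[533.5, -80.3, 6.0], [448.7, -95.5, 6.0]] 86.19571387213425
warmer [ 508.16001614 -175.09989496] -1.3800519670916567 -79.07115322307911 res [[-1.0, 1.6], [-0.8, -2.0], [2.5, -1.6], [-0.7, 4.2], [-1.8, -2.1], [1.7, -0.2]]
pusher [484.62991554  23.4090577   12.        ] [421.08793815 240.00177734  12.        ] 225.72104264645571 22.069982317452872 18.475185604014833 -73.64985236493027 grip [445.95219017 155.24810444  12.        ]
side red [241 127  22  10 105] [251.27619048 132.00952381] [503.39136974 511.97485524  13.        ]
side red [301 173  10   6  45] [305.73333333 175.22222222] [604.51447108 193.74193357  13.        ]
light top [602.89226259 195.05989441  15.        ] [603.48017498 195.74083367  12.        ]
tip [282. 219.]
tail [242. 178.]
pl0 [341. 246.]
pl3 [285. 269.]
pl1 [391. 303.]
pl2 [331. 335.]
L0 [312. 244.]
L1 [280. 257.]
```

View pics/c3.png

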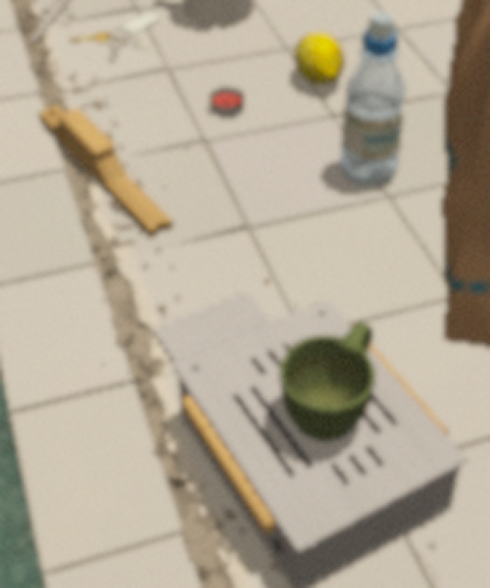

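Side-view rays place the light at (604,194), which agrees with the top view's (603,195). Next I'll turn the tool square to the warmer and add a helper that gives the remaining move in tool units.

```bash
cat >> h.py <<'E'
from scipy.spatial.transform import Rotation as Ro
WO=np.array([508.2,-175.1]);WY=np.radians(-79.07)
def w2(x,y): return WO+x*np.array([np.cos(WY),np.sin(WY)])+y*np.array([-np.sin(WY),np.cos(WY)])
def go(x,y,z,yawdeg):
    s=ctrl.sense();R=Ro.from_quat(s["tool_rot"])
    a=np.radians(yawdeg);T=Ro.from_matrix(np.array([[-np.sin(a),np.cos(a),0],[np.cos(a),np.sin(a),0],[0,0,-1]]).T)
    T=Ro.from_matrix(np.column_stack([[-np.sin(a),np.cos(a),0],[np.cos(a),np.sin(a),0],[0,0,-1]]))
    rv=(R.inv()*T).as_rotvec(degrees=True)/10
    dx=np.array([x,y,z])-s["ee_pos"]
    print("t",s["time"],"ee",s["ee_pos"].round(1),"turn",rv.round(2),"shift(final axes)",(T.inv().apply(dx)/40).round(3),"shift(now axes)",(R.inv().apply(dx)/40).round(3),"F",s["wrist_force"].round(1),"op",round(s["opening"],3))
E
python3 - <<'E'
from h import *
go(603.5,194.7,3,10.9)
print(w2(-62,0),onz("side",385,262,0),onz("side",478,272,0))
E
```

```text
t 0.1 ee [249.3 490.  230.8] turn [-0.01  0.    5.21] shift(final axes) [-8.923  7.299  5.694] shift(now axes) [-11.241  -2.554   5.694] F [ 0.3  0.2 -0.1] op 1.002
[ 496.4442067  -114.22470679] [ 677.04295582 -186.15150205    0.        ] [ 864.58467723 -282.92400682    0.        ]
```

servo_tool(
  rows=[
    {"az": 1.0},
    {"az": 1.0},
    {"az": 1.0},
    {"az": 1.0},
    {"az": 1.0},
    {"az": 0.2},
  ],
)

```text
invalid input
```

Run:
```python
from h import *
go(603.5,194.7,3,10.9)
```

```text
t 0.1 ee [249.3 490.  230.8] turn [-0.01  0.    5.21] shift(final axes) [-8.923  7.299  5.694] shift(now axes) [-11.241  -2.554   5.694] F [ 0.3  0.2 -0.1] op 1.002
```

Probably every key is needed in each row.

servo_tool(
  rows=[
    {"tx": 0,"ty": 0,"tz": 0,"ax": 0,"ay": 0,"az": 1.0,"claw": 1},
    {"tx": 0,"ty": 0,"tz": 0,"ax": 0,"ay": 0,"az": 1.0,"claw": 1},
    {"tx": 0,"ty": 0,"tz": 0,"ax": 0,"ay": 0,"az": 1.0,"claw": 1},
    {"tx": 0,"ty": 0,"tz": 0,"ax": 0,"ay": 0,"az": 1.0,"claw": 1},
    {"tx": 0,"ty": 0,"tz": 0,"ax": 0,"ay": 0,"az": 1.0,"claw": 1},
    {"tx": 0,"ty": 0,"tz": 0,"ax": 0,"ay": 0,"az": 0.2,"claw": 1},
  ],
)

```text
time: 0.85
ee_pos: [249.4, 490.1, 231.0]
tool_rot: [0.636, 0.772, -0.0, -0.0]
wrist_force: [0.3, -0.2, 0.2]
opening: 1.0
grip_force: 0.0
```

servo_tool(
  rows=[
    {"tx": -0.9,"ty": 0.73,"tz": 0.2,"ax": 0,"ay": 0,"az": 0,"claw": 0.6},
    {"tx": -0.9,"ty": 0.73,"tz": 0.2,"ax": 0,"ay": 0,"az": 0,"claw": 0.6},
    {"tx": -0.9,"ty": 0.73,"tz": 0.2,"ax": 0,"ay": 0,"az": 0,"claw": 0.6},
    {"tx": -0.9,"ty": 0.73,"tz": 0.2,"ax": 0,"ay": 0,"az": 0,"claw": 0.6},
    {"tx": -0.9,"ty": 0.73,"tz": 0.2,"ax": 0,"ay": 0,"az": 0,"claw": 0.6},
    {"tx": -0.9,"ty": 0.73,"tz": 0.2,"ax": 0,"ay": 0,"az": 0,"claw": 0.6},
    {"tx": -0.9,"ty": 0.73,"tz": 0.2,"ax": 0,"ay": 0,"az": 0,"claw": 0.6},
    {"tx": -0.9,"ty": 0.73,"tz": 0.2,"ax": 0,"ay": 0,"az": 0,"claw": 0.6},
    {"tx": -0.9,"ty": 0.73,"tz": 0.2,"ax": 0,"ay": 0,"az": 0,"claw": 0.6},
    {"tx": -0.8,"ty": 0.7,"tz": 0.2,"ax": 0,"ay": 0,"az": 0,"claw": 0.6},
  ],
)

```text
time: 2.1
ee_pos: [604.1, 195.0, 150.8]
tool_rot: [0.635, 0.773, -0.0, -0.0]
wrist_force: [0.1, 0.5, 0.3]
opening: 0.803
grip_force: 0.0
```

Run:
```python
from h import *
go(603.5,194.7,3,10.9)
```

```text
t 2.1 ee [604.1 195.  150.8] turn [-0.   -0.    0.03] shift(final axes) [-0.006 -0.015  3.695] shift(now axes) [-0.006 -0.014  3.695] F [0.1 0.5 0.3] op 0.803
```

servo_tool(
  grip_force=20,
  rows=[
    {"tx": 0,"ty": 0,"tz": 0.9,"ax": 0,"ay": 0,"az": 0,"claw": 0.6},
    {"tx": 0,"ty": 0,"tz": 0.9,"ax": 0,"ay": 0,"az": 0,"claw": 0.6},
    {"tx": 0,"ty": 0,"tz": 0.9,"ax": 0,"ay": 0,"az": 0,"claw": 0.6},
    {"tx": 0,"ty": 0,"tz": 0.6,"ax": 0,"ay": 0,"az": 0,"claw": 0.6},
    {"tx": 0,"ty": 0,"tz": 0.4,"ax": 0,"ay": 0,"az": 0,"claw": 0.6},
    {"tx": 0,"ty": 0,"tz": 0,"ax": 0,"ay": 0,"az": 0,"claw": -0.5},
    {"tx": 0,"ty": 0,"tz": 0,"ax": 0,"ay": 0,"az": 0,"claw": -0.5},
    {"tx": 0,"ty": 0,"tz": 0,"ax": 0,"ay": 0,"az": 0,"claw": -0.5},
    {"tx": 0,"ty": 0,"tz": 0,"ax": 0,"ay": 0,"az": 0,"claw": -0.5},
  ],
)

```text
time: 3.22
ee_pos: [603.4, 196.4, 4.3]
tool_rot: [0.636, 0.772, 0.001, 0.001]
wrist_force: [0.0, -0.9, 3.5]
opening: 0.427
grip_force: 20.3
```

Run:
```python
from h import *
p=w2(-62,0);go(p[0],p[1],30,10.9);print(ctrl.sense()["grip_force"])
```

```text
t 3.225 ee [603.4 196.4   4.3] turn [0.01 0.   0.01] shift(final axes) [-7.121 -4.095 -0.643] shift(now axes) [-7.111 -4.111 -0.649] F [ 0.  -0.9  3.5] op 0.427
20.337231093726587
```

servo_tool(
  rows=[
    {"tx": 0,"ty": 0,"tz": -0.6,"ax": 0,"ay": 0,"az": 0,"claw": -0.5},
    {"tx": 0,"ty": 0,"tz": -0.6,"ax": 0,"ay": 0,"az": 0,"claw": -0.5},
    {"tx": -0.9,"ty": -0.5,"tz": 0,"ax": 0,"ay": 0,"az": 0,"claw": -0.5},
    {"tx": -0.9,"ty": -0.52,"tz": 0,"ax": 0,"ay": 0,"az": 0,"claw": -0.5},
    {"tx": -0.9,"ty": -0.52,"tz": 0,"ax": 0,"ay": 0,"az": 0,"claw": -0.5},
    {"tx": -0.9,"ty": -0.52,"tz": 0,"ax": 0,"ay": 0,"az": 0,"claw": -0.5},
    {"tx": -0.9,"ty": -0.52,"tz": 0,"ax": 0,"ay": 0,"az": 0,"claw": -0.5},
    {"tx": -0.9,"ty": -0.52,"tz": 0,"ax": 0,"ay": 0,"az": 0,"claw": -0.5},
    {"tx": -0.9,"ty": -0.5,"tz": 0,"ax": 0,"ay": 0,"az": 0,"claw": -0.5},
    {"tx": -0.8,"ty": -0.5,"tz": 0,"ax": 0,"ay": 0,"az": 0,"claw": -0.5},
  ],
)

```text
time: 4.47
ee_pos: [496.0, -115.2, 51.7]
tool_rot: [0.636, 0.772, 0.0, 0.0]
wrist_force: [0.3, 0.3, -0.4]
opening: 0.422
grip_force: 20.2
```

Run:
```python
from h import *
p=w2(-62,0);go(p[0],p[1],11,10.93);print(ctrl.sense()["grip_force"])
a=[vision.snapshot(n)[:,:,::-1] for n in("top","side")]
b=np.hstack([cv2.resize(a[0][170:300,330:490],(400,325)),cv2.resize(a[1][180:310,220:380],(400,325))])
cv2.imwrite("pics/p1.png",b)
```

```text
t 4.475 ee [ 496.  -115.2   51.7] turn [0.   0.   0.01] shift(final axes) [0.022 0.017 1.017] shift(now axes) [0.022 0.016 1.017] F [ 0.3  0.3 -0.4] op 0.422
20.197533749160357
```

View pics/p1.png

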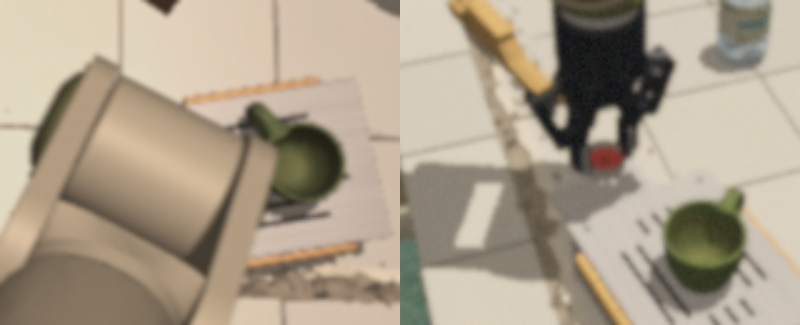

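The light is held upright in the fingers above the ledge, at (605,158) in the right half of the picture. The cup is untouched. I'll lower the light and let go.

servo_tool(
  rows=[
    {"tx": 0,"ty": 0,"tz": 0.5,"ax": 0,"ay": 0,"az": 0,"claw": -0.5},
    {"tx": 0.02,"ty": 0.02,"tz": 0.4,"ax": 0,"ay": 0,"az": 0,"claw": -0.5},
    {"tx": 0,"ty": 0,"tz": 0.12,"ax": 0,"ay": 0,"az": 0,"claw": -0.5},
    {"tx": 0,"ty": 0,"tz": 0,"ax": 0,"ay": 0,"az": 0,"claw": 0.3},
    {"tx": 0,"ty": 0,"tz": 0,"ax": 0,"ay": 0,"az": 0,"claw": 0.5},
    {"tx": 0,"ty": 0,"tz": 0,"ax": 0,"ay": 0,"az": 0,"claw": 0.5},
    {"tx": 0,"ty": 0,"tz": 0,"ax": 0,"ay": 0,"az": 0,"claw": 0.5},
    {"tx": 0,"ty": 0,"tz": -0.5,"ax": 0,"ay": 0,"az": 0,"claw": 0.5},
    {"tx": 0,"ty": 0,"tz": -1,"ax": 0,"ay": 0,"az": 0,"claw": 0.5},
    {"tx": 0,"ty": 0,"tz": -1,"ax": 0,"ay": 0,"az": 0,"claw": 0.5},
  ],
)

```text
time: 5.82
ee_pos: [496.8, -112.8, 111.7]
tool_rot: [0.636, 0.772, -0.0, -0.0]
wrist_force: [0.8, -0.2, -0.1]
opening: 0.749
grip_force: 0.0
```

Run:
```python
from h import *
py=np.radians(-73.65);tip=np.array([484.6,23.4]);tail=np.array([421.1,240.]);c=(tip+tail)/2; g=c+(90-115)*np.array([np.cos(py),np.sin(py)])
print("grip",g); go(g[0],g[1],6,16.35)
```

```text
grip [445.81239525 155.68899997]
t 5.825 ee [ 496.8 -112.8  111.7] turn [-0.   -0.   -0.53] shift(final axes) [6.799 0.667 2.642] shift(now axes) [6.831 0.034 2.644] F [ 0.8 -0.2 -0.1] op 0.749
```

servo_tool(
  rows=[
    {"tx": 0.85,"ty": 0,"tz": 0,"ax": 0,"ay": 0,"az": 0,"claw": 0.5},
    {"tx": 0.85,"ty": 0,"tz": 0,"ax": 0,"ay": 0,"az": 0,"claw": 0.5},
    {"tx": 0.85,"ty": 0,"tz": 0,"ax": 0,"ay": 0,"az": 0,"claw": 0.5},
    {"tx": 0.85,"ty": 0,"tz": 0,"ax": 0,"ay": 0,"az": 0,"claw": 0.5},
    {"tx": 0.85,"ty": 0,"tz": 0,"ax": 0,"ay": 0,"az": 0,"claw": 0.5},
    {"tx": 0.85,"ty": 0,"tz": 0,"ax": 0,"ay": 0,"az": 0,"claw": 0.5},
    {"tx": 0.85,"ty": 0,"tz": 0,"ax": 0,"ay": 0,"az": 0,"claw": 0.5},
    {"tx": 0.85,"ty": 0.03,"tz": 0,"ax": 0,"ay": 0,"az": 0,"claw": 0.5},
    {"tx": 0,"ty": 0,"tz": 0.4,"ax": 0,"ay": 0,"az": -0.53,"claw": 0.5},
  ],
)

```text
time: 6.95
ee_pos: [446.1, 156.2, 95.2]
tool_rot: [0.598, 0.802, 0.001, 0.001]
wrist_force: [0.6, -0.9, -0.2]
opening: 0.754
grip_force: 0.0
```

Run:
```python
from h import *
im=cv2.imread("pics/top0.png");H,S,V=cv2.split(cv2.cvtColor(im,cv2.COLOR_BGR2HSV))
m=(H>8)&(H<22)&(S>90)&(V>110)
def edge(u0,u1,z):
    A=[];B=[]
    for u in range(u0,u1):
        r=np.where(m[245:290,u])[0]+245
        A.append(onz("top",u,r.min()-.5,z)[:2]);B.append(onz("top",u,r.max()+.5,z)[:2])
    out=[]
    for Q in(A,B):
        vx,vy,x,y=cv2.fitLine(np.float32(Q),cv2.DIST_HUBER,0,.01,.01).ravel();out.append((np.degrees(np.arctan2(vy,vx))%180-180,np.array([x,y])))
    return out
for nm,a in(("slat",(272,300,12)),("block",(228,256,38))):
    e=edge(*a);yaw=np.radians((e[0][0]+e[1][0])/2);n=np.array([-np.sin(yaw),np.cos(yaw)]);
    mid=(e[0][1]+e[1][1])/2;print(nm,[round(float(x[0]),1) for x in e],"width",n@(e[0][1]-e[1][1]),"mid offset along n",n@mid, "mid",mid)
py=np.radians(-73.65);n=np.array([-np.sin(py),np.cos(py)]);print("n.g used",n@np.array([445.8,155.7]))
# block ends along centre line in world z=38: 
go(445.8,155.7,6,16.35)
t=vision.snapshot("top")[:,:,::-1];s=vision.snapshot("side")[:,:,::-1]
H,S,V=cv2.split(cv2.cvtColor(t,cv2.COLOR_BGR2HSV));mm=((H<8)|(H>172))&(S>110)&(V>60);mm[:,:330]=0;mm[:190]=0
k,l,st,c=cv2.connectedComponentsWithStats(mm.astype(np.uint8))
for i in range(1,k):
    if st[i,4]>25:
        p=onz("top",*c[i],20)[:2];d=p-WO;u=np.array([np.cos(WY),np.sin(WY)]);print("light",st[i],p,"warmer x",d@u,"y",d@np.array([-u[1],u[0]]))
b=np.hstack([cv2.resize(t[190:290,345:470],(400,320)),cv2.resize(s[140:290,210:360],(400,400))[:320]]);cv2.imwrite("pics/p2.png",b)
```

```text
slat [-73.6, -72.9] width 23.89826 mid offset along n 470.89905 mid [472.69467  63.23474]
block [-73.2, -74.2] width 22.96186 mid offset along n 471.06207 mid [445.45068 155.0161 ]
n.g used 471.60204978368733
t 6.95 ee [446.1 156.2  95.2] turn [0.01 0.   0.03] shift(final axes) [-0.009 -0.011  2.229] shift(now axes) [-0.009 -0.016  2.229] F [ 0.6 -0.9 -0.2] op 0.754
light [359 244  16  15 192] [ 495.71420314 -111.94993606] warmer x -64.37192106510732 y -0.2854426819313307
```

View pics/p2.png

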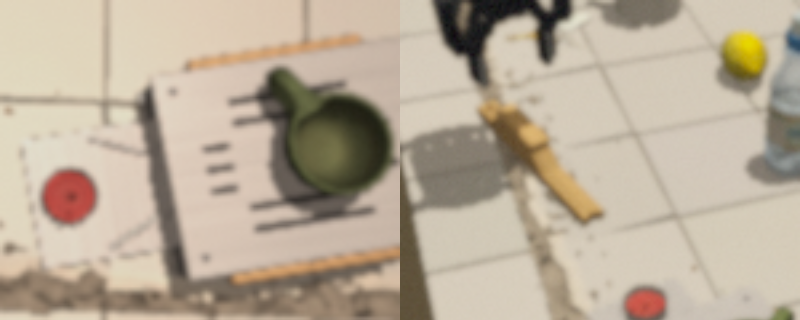

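The light stands on the ledge at warmer x −64, y 0; in the picture it is at (70,196), midway between the flare rails. The pusher lies under the open gripper.

servo_tool(
  grip_force=60,
  rows=[
    {"tx": -0.01,"ty": -0.02,"tz": 0.8,"ax": 0,"ay": 0,"az": 0.02,"claw": 0.5},
    {"tx": 0,"ty": 0,"tz": 0.8,"ax": 0,"ay": 0,"az": 0,"claw": 0.5},
    {"tx": 0,"ty": 0,"tz": 0.5,"ax": 0,"ay": 0,"az": 0,"claw": 0.5},
    {"tx": 0,"ty": 0,"tz": 0.13,"ax": 0,"ay": 0,"az": 0,"claw": 0.5},
    {"tx": 0,"ty": 0,"tz": 0,"ax": 0,"ay": 0,"az": 0,"claw": -0.2},
    {"tx": 0,"ty": 0,"tz": 0,"ax": 0,"ay": 0,"az": 0,"claw": -0.9},
    {"tx": 0,"ty": 0,"tz": 0,"ax": 0,"ay": 0,"az": 0,"claw": -0.9},
    {"tx": 0,"ty": 0,"tz": 0,"ax": 0,"ay": 0,"az": 0,"claw": -0.9},
    {"tx": 0,"ty": 0,"tz": 0,"ax": 0,"ay": 0,"az": 0,"claw": -0.9},
  ],
)

```text
time: 8.18
ee_pos: [446.2, 153.8, 6.4]
tool_rot: [0.601, 0.799, 0.001, 0.001]
wrist_force: [0.2, -0.9, 5.4]
opening: 0.277
grip_force: 59.7
```

Run:
```python
from h import *
p=w2(-62-19-18-20-140,0);go(p[0],p[1],60,10.93);print(p,ctrl.sense()["grip_force"])
```

```text
t 8.175 ee [446.2 153.8   6.4] turn [0.01 0.   0.52] shift(final axes) [-1.892 -0.037 -1.341] shift(now axes) [-1.881 -0.205 -1.34 ] F [ 0.2 -0.9  5.4] op 0.277
[459.09112152  79.2016281 ] 59.67623831704259
```

servo_tool(
  rows=[
    {"tx": 0,"ty": 0,"tz": -0.5,"ax": 0,"ay": 0,"az": 0,"claw": -0.9},
    {"tx": 0,"ty": 0,"tz": 0,"ax": 0,"ay": 0,"az": 0.52,"claw": -0.9},
    {"tx": -0.5,"ty": -0.01,"tz": 0,"ax": 0,"ay": 0,"az": 0,"claw": -0.9},
    {"tx": -0.5,"ty": -0.01,"tz": 0,"ax": 0,"ay": 0,"az": 0,"claw": -0.9},
    {"tx": -0.5,"ty": -0.01,"tz": 0,"ax": 0,"ay": 0,"az": 0,"claw": -0.9},
    {"tx": -0.39,"ty": -0.01,"tz": 0,"ax": 0,"ay": 0,"az": 0,"claw": -0.9},
    {"tx": 0,"ty": 0,"tz": 0,"ax": 0,"ay": 0,"az": 0,"claw": -0.9},
  ],
)

```text
time: 9.05
ee_pos: [458.4, 78.6, 25.5]
tool_rot: [0.637, 0.771, 0.0, 0.0]
wrist_force: [0.4, 0.2, -1.1]
opening: 0.272
grip_force: 58.9
```

Run:
```python
from h import *
p=w2(-259,0);go(p[0],p[1],26,10.93)
t=vision.snapshot("top")[:,:,::-1];s=vision.snapshot("side")[:,:,::-1]
ez=ctrl.sense()["ee_pos"][2]-6.4
H,S,V=cv2.split(cv2.cvtColor(t,cv2.COLOR_BGR2HSV));m=((H>8)&(H<22)&(S>90)&(V>110)).astype(np.uint8);m[:200]=0
k,l,st,c=cv2.connectedComponentsWithStats(m)
u=np.array([np.cos(WY),np.sin(WY)]);n=np.array([-u[1],u[0]])
for i in range(1,k):
    if st[i,4]>100 and st[i,0]<400:
        print(st[i]);x1=st[i,0]+st[i,2]
        A=[];B=[]
        for q in range(x1-26,x1-4):
            r=np.where(l[:,q]==i)[0]
            A.append(onz("top",q,r.min()-.5,12+ez)[:2]);B.append(onz("top",q,r.max()+.5,12+ez)[:2])
        for Q in(A,B):
            vx,vy,x,y=cv2.fitLine(np.float32(Q),cv2.DIST_HUBER,0,.01,.01).ravel();print("yaw",np.degrees(np.arctan2(vy,vx))%180-180,"w",[(np.array([x,y])-WO)@u,(np.array([x,y])-WO)@n])
        r=np.mean(np.where(l==i)[0][np.where(l==i)[1]>x1-4]);print("tip x~",(onz("top",x1-.5,r,12+ez)[:2]-WO)@u)
b=np.hstack([cv2.resize(t[200:300,250:410],(480,300)),cv2.resize(s[190:290,230:336],(318,300))]);cv2.imwrite("pics/p3.png",b)
```

```text
t 9.05 ee [458.4  78.6  25.5] turn [ 0.    0.   -0.01] shift(final axes) [ 0.012  0.02  -0.014] shift(now axes) [ 0.012  0.02  -0.014] F [ 0.4  0.2 -1.1] op 0.272
[141 233  10  23 110]Traceback (most recent call last):
  File "<stdin>", line 14, in <module>
    return umr_minimum(a, axis, None, out, keepdims, initial, where)
ValueError: zero-size array to reduction operation minimum which has no identity
```

```bash
cat > tip.py <<'E'
from h import *
def tip(nm):
    t=vision.snapshot("top")[:,:,::-1];s=vision.snapshot("side")[:,:,::-1]
    ez=ctrl.sense()["ee_pos"][2]-6.4
    H,S,V=cv2.split(cv2.cvtColor(t,cv2.COLOR_BGR2HSV));m=((H>8)&(H<22)&(S>90)&(V>110)).astype(np.uint8);m[:215]=0;m[:,:250]=0;m[:,395:]=0
    k,l,st,c=cv2.connectedComponentsWithStats(m)
    u=np.array([np.cos(WY),np.sin(WY)]);n=np.array([-u[1],u[0]])
    i=1+np.argmax(st[1:,4]);print(st[i]);x1=st[i,0]+st[i,2];x0=max(st[i,0]+4,x1-30)
    A=[];B=[]
    for q in range(x0,x1-4):
        r=np.where(l[:,q]==i)[0]
        A.append(onz("top",q,r.min()-.5,12+ez)[:2]);B.append(onz("top",q,r.max()+.5,12+ez)[:2])
    for Q in(A,B):
        vx,vy,x,y=cv2.fitLine(np.float32(Q),cv2.DIST_HUBER,0,.01,.01).ravel();print("yaw",np.degrees(np.arctan2(vy,vx))%180-180,"w",[(np.array([x,y])-WO)@u,(np.array([x,y])-WO)@n])
    r=np.mean(np.where(l==i)[0][np.where(l==i)[1]>x1-4]);print("tip x~",(onz("top",x1-.5,r,12+ez)[:2]-WO)@u)
    e=ctrl.sense()["ee_pos"][:2]-WO;print("tcp in warmer",e@u,e@n)
    b=np.hstack([cv2.resize(t[200:300,250:410],(480,300)),cv2.resize(s[190:290,230:336],(318,300))]);cv2.imwrite(nm,b)
E
python3 -c "
from tip import *
tip('pics/p3.png')"
```

```text
[306 251  35  16 371]
yaw -78.89766 w [np.float64(-157.6179226588155), np.float64(9.927043498451873)]
yaw -78.905594 w [np.float64(-164.365694685199), np.float64(-13.595062938559867)]
tip x~ -122.74282813027331
tcp in warmer -259.7484251956951 -0.9789883601893763
```

View pics/p3.png

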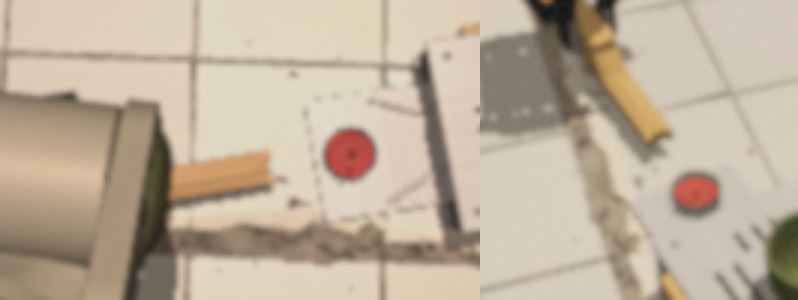

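The slat points straight along the channel. Its tip is at x −123, y −1.8, and the light sits ahead at y −0.3. I'll correct by 1.5 mm, lower the slat to about 2.5 mm above the floor and ease into contact.

servo_tool(
  rows=[
    {"tx": 0,"ty": 0.04,"tz": 0.26,"ax": 0,"ay": 0,"az": 0,"claw": -0.9},
    {"tx": -0.3,"ty": 0,"tz": 0,"ax": 0,"ay": 0,"az": 0,"claw": -0.9},
    {"tx": -0.3,"ty": 0,"tz": 0,"ax": 0,"ay": 0,"az": 0,"claw": -0.9},
    {"tx": -0.1,"ty": 0,"tz": 0,"ax": 0,"ay": 0,"az": 0,"claw": -0.9},
    {"tx": -0.1,"ty": 0,"tz": 0,"ax": 0,"ay": 0,"az": 0,"claw": -0.9},
    {"tx": -0.1,"ty": 0,"tz": 0,"ax": 0,"ay": 0,"az": 0,"claw": -0.9},
    {"tx": -0.1,"ty": 0,"tz": 0,"ax": 0,"ay": 0,"az": 0,"claw": -0.9},
    {"tx": -0.1,"ty": 0,"tz": 0,"ax": 0,"ay": 0,"az": 0,"claw": -0.9},
  ],
)

```text
time: 10.25
ee_pos: [468.1, 36.1, 15.0]
tool_rot: [0.637, 0.771, 0.0, 0.0]
wrist_force: [0.1, -0.3, -1.1]
opening: 0.266
grip_force: 58.9
```

```bash
cat > st.py <<'E'
from h import *
s=ctrl.sense();u=np.array([np.cos(WY),np.sin(WY)]);n=np.array([-u[1],u[0]]);e=s["ee_pos"][:2]-WO;F=s["wrist_force"]
print("t",round(s["time"],2),"tcp x,y",(e@u).round(2),(e@n).round(2),"z",s["ee_pos"][2].round(1),"light x if in notch",(e@u+137+18).round(1),"F along push",(-F[:2]@u).round(2),"lat",(F[:2]@n).round(2),"z",F[2].round(2),"M",s["wrist_torque"].round(2))
E
python3 -c "
from tip import *
tip('pics/p4.png');import st"
```

```text
[334 247  28  15 281]
yaw -79.55996 w [np.float64(-104.12374447638857), np.float64(11.561332257179739)]
yaw -77.944595 w [np.float64(-107.92051631816551), np.float64(-11.733940106029408)]
tip x~ -75.48949274446692
tcp in warmer -214.82956748693258 0.7969637153163873
t 10.35 tcp x,y -214.83 0.8 z 14.9 light x if in notch -59.8 F along push -0.04 lat -0.05 z -2.35 M [0.02 0.05 0.02]
```

View pics/p4.png

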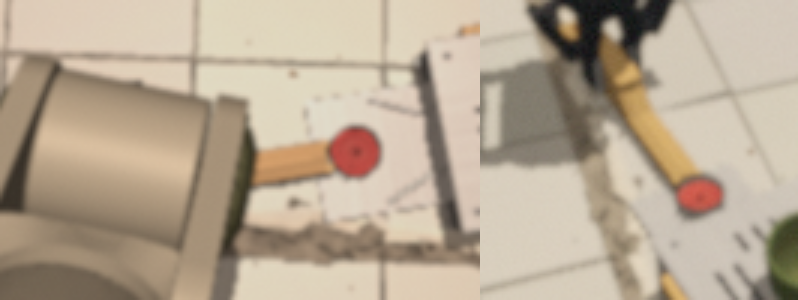

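The light sits in the notch at about x −60 and the slat is in line with it. I'll push on into the channel.

servo_tool(
  rows=[
    {"tx": -0.12,"ty": 0,"tz": 0,"ax": 0,"ay": 0,"az": 0,"claw": -0.9},
    {"tx": -0.12,"ty": 0,"tz": 0,"ax": 0,"ay": 0,"az": 0,"claw": -0.9},
    {"tx": -0.12,"ty": 0,"tz": 0,"ax": 0,"ay": 0,"az": 0,"claw": -0.9},
    {"tx": -0.12,"ty": 0,"tz": 0,"ax": 0,"ay": 0,"az": 0,"claw": -0.9},
    {"tx": -0.12,"ty": 0,"tz": 0,"ax": 0,"ay": 0,"az": 0,"claw": -0.9},
    {"tx": -0.12,"ty": 0,"tz": 0,"ax": 0,"ay": 0,"az": 0,"claw": -0.9},
    {"tx": -0.12,"ty": 0,"tz": 0,"ax": 0,"ay": 0,"az": 0,"claw": -0.9},
    {"tx": -0.12,"ty": 0,"tz": 0,"ax": 0,"ay": 0,"az": 0,"claw": -0.9},
  ],
)

```text
time: 11.35
ee_pos: [475.4, -1.7, 14.9]
tool_rot: [0.637, 0.771, -0.0, -0.0]
wrist_force: [0.3, 0.5, -1.4]
opening: 0.271
grip_force: 58.9
```

```bash
python3 st.py
```

```text
t 11.35 tcp x,y -176.47 0.72 z 14.9 light x if in notch -21.5 F along push 0.47 lat 0.37 z -1.38 M [0.05 0.   0.01]
```

servo_tool(
  rows=[
    {"tx": -0.12,"ty": 0,"tz": 0,"ax": 0,"ay": 0,"az": 0,"claw": -0.9},
    {"tx": -0.12,"ty": 0,"tz": 0,"ax": 0,"ay": 0,"az": 0,"claw": -0.9},
    {"tx": -0.12,"ty": 0,"tz": 0,"ax": 0,"ay": 0,"az": 0,"claw": -0.9},
    {"tx": -0.12,"ty": 0,"tz": 0,"ax": 0,"ay": 0,"az": 0,"claw": -0.9},
    {"tx": -0.12,"ty": 0,"tz": 0,"ax": 0,"ay": 0,"az": 0,"claw": -0.9},
    {"tx": -0.12,"ty": 0,"tz": 0,"ax": 0,"ay": 0,"az": 0,"claw": -0.9},
    {"tx": -0.12,"ty": 0,"tz": 0,"ax": 0,"ay": 0,"az": 0,"claw": -0.9},
    {"tx": -0.12,"ty": 0,"tz": 0,"ax": 0,"ay": 0,"az": 0,"claw": -0.9},
  ],
)

```text
time: 12.35
ee_pos: [482.7, -39.4, 14.9]
tool_rot: [0.637, 0.771, -0.0, 0.0]
wrist_force: [0.4, -0.5, -1.2]
opening: 0.269
grip_force: 58.9
```

```bash
python3 st.py
```

```text
t 12.35 tcp x,y -138.06 0.73 z 14.9 light x if in notch 16.9 F along push -0.52 lat 0.29 z -1.21 M [ 0.05  0.04 -0.02]
```

servo_tool(
  rows=[
    {"tx": -0.1,"ty": 0,"tz": 0,"ax": 0,"ay": 0,"az": 0,"claw": -0.9},
    {"tx": -0.1,"ty": 0,"tz": 0,"ax": 0,"ay": 0,"az": 0,"claw": -0.9},
    {"tx": -0.1,"ty": 0,"tz": 0,"ax": 0,"ay": 0,"az": 0,"claw": -0.9},
    {"tx": 0,"ty": 0,"tz": 0,"ax": 0,"ay": 0,"az": 0,"claw": -0.9},
  ],
)

```text
time: 12.85
ee_pos: [485.0, -51.1, 14.9]
tool_rot: [0.637, 0.771, 0.0, 0.0]
wrist_force: [0.1, 0.4, -1.8]
opening: 0.275
grip_force: 58.9
```

```bash
python3 st.py
```

```text
t 12.85 tcp x,y -126.12 0.76 z 14.9 light x if in notch 28.9 F along push 0.42 lat 0.14 z -1.82 M [ 0.02 -0.04 -0.01]
```

servo_tool(
  rows=[
    {"tx": -0.1,"ty": 0,"tz": 0,"ax": 0,"ay": 0,"az": 0,"claw": -0.9},
    {"tx": -0.1,"ty": 0,"tz": 0,"ax": 0,"ay": 0,"az": 0,"claw": -0.9},
    {"tx": 0,"ty": 0,"tz": 0,"ax": 0,"ay": 0,"az": 0,"claw": -0.9},
  ],
)

```text
time: 13.22
ee_pos: [486.6, -59.0, 14.9]
tool_rot: [0.637, 0.771, 0.0, 0.0]
wrist_force: [0.3, -0.3, -1.1]
opening: 0.274
grip_force: 58.9
```

```bash
python3 st.py
```

```text
t 13.22 tcp x,y -118.05 0.79 z 14.9 light x if in notch 36.9 F along push -0.31 lat 0.25 z -1.13 M [ 0.01 -0.04  0.02]
```

servo_tool(
  rows=[
    {"tx": -0.1,"ty": 0,"tz": 0,"ax": 0,"ay": 0,"az": 0,"claw": -0.9},
    {"tx": -0.1,"ty": 0,"tz": 0,"ax": 0,"ay": 0,"az": 0,"claw": -0.9},
    {"tx": 0,"ty": 0,"tz": 0,"ax": 0,"ay": 0,"az": 0,"claw": -0.9},
  ],
)

```text
time: 13.6
ee_pos: [488.1, -66.9, 14.9]
tool_rot: [0.637, 0.771, 0.0, 0.0]
wrist_force: [-1.0, 0.4, -2.2]
opening: 0.268
grip_force: 58.9
```

```bash
python3 st.py
```

```text
t 13.6 tcp x,y -110.03 0.78 z 14.9 light x if in notch 45.0 F along push 0.56 lat -0.94 z -2.19 M [0.03 0.01 0.01]
```

servo_tool(
  rows=[
    {"tx": -0.1,"ty": 0,"tz": 0,"ax": 0,"ay": 0,"az": 0,"claw": -0.9},
    {"tx": -0.1,"ty": 0,"tz": 0,"ax": 0,"ay": 0,"az": 0,"claw": -0.9},
    {"tx": 0,"ty": 0,"tz": 0,"ax": 0,"ay": 0,"az": 0,"claw": -0.9},
  ],
)

```text
time: 13.98
ee_pos: [489.6, -74.8, 14.9]
tool_rot: [0.637, 0.771, 0.0, 0.0]
wrist_force: [-0.5, -0.5, -1.9]
opening: 0.271
grip_force: 58.9
```

```bash
python3 st.py
```

```text
t 13.97 tcp x,y -102.03 0.77 z 14.9 light x if in notch 53.0 F along push -0.44 lat -0.58 z -1.89 M [-0.02  0.    0.06]
```

servo_tool(
  rows=[
    {"tx": -0.05,"ty": 0,"tz": 0,"ax": 0,"ay": 0,"az": 0,"claw": -0.9},
    {"tx": -0.05,"ty": 0,"tz": 0,"ax": 0,"ay": 0,"az": 0,"claw": -0.9},
    {"tx": 0,"ty": 0,"tz": 0,"ax": 0,"ay": 0,"az": 0,"claw": -0.9},
  ],
)

```text
time: 14.35
ee_pos: [490.1, -78.4, 14.9]
tool_rot: [0.637, 0.771, -0.0, -0.0]
wrist_force: [0.0, -0.2, -1.0]
opening: 0.271
grip_force: 58.8
```

```bash
python3 st.py
```

```text
t 14.35 tcp x,y -98.38 0.6 z 14.9 light x if in notch 56.6 F along push -0.16 lat 0.01 z -1.05 M [ 0.08  0.1  -0.05]
```

servo_tool(
  rows=[
    {"tx": -0.05,"ty": 0,"tz": 0,"ax": 0,"ay": 0,"az": 0,"claw": -0.9},
    {"tx": -0.05,"ty": 0,"tz": 0,"ax": 0,"ay": 0,"az": 0,"claw": -0.9},
    {"tx": 0,"ty": 0,"tz": 0,"ax": 0,"ay": 0,"az": 0,"claw": -0.9},
  ],
)

```text
time: 14.72
ee_pos: [491.0, -82.4, 14.9]
tool_rot: [0.637, 0.771, -0.0, -0.0]
wrist_force: [-0.9, 2.4, -1.6]
opening: 0.273
grip_force: 58.9
```

```bash
python3 st.py
```

```text
t 14.72 tcp x,y -94.33 0.66 z 14.9 light x if in notch 60.7 F along push 2.55 lat -0.43 z -1.59 M [ 0.21  0.2  -0.09]
```

servo_tool(
  rows=[
    {"tx": -0.025,"ty": 0,"tz": 0,"ax": 0,"ay": 0,"az": 0,"claw": -0.9},
    {"tx": -0.025,"ty": 0,"tz": 0,"ax": 0,"ay": 0,"az": 0,"claw": -0.9},
    {"tx": 0,"ty": 0,"tz": 0,"ax": 0,"ay": 0,"az": 0,"claw": -0.9},
  ],
)

```text
time: 15.1
ee_pos: [491.3, -84.2, 14.9]
tool_rot: [0.637, 0.771, -0.0, -0.0]
wrist_force: [-1.4, 3.0, -0.5]
opening: 0.271
grip_force: 58.9
```

```bash
python3 st.py
```

```text
t 15.1 tcp x,y -92.42 0.68 z 14.9 light x if in notch 62.6 F along push 3.25 lat -0.81 z -0.49 M [ 0.44  0.22 -0.07]
```

Leaf resistance of about 3 N has begun. I'll go on in small steps.

servo_tool(
  rows=[
    {"tx": -0.025,"ty": 0,"tz": 0,"ax": 0,"ay": 0,"az": 0,"claw": -0.9},
    {"tx": -0.025,"ty": 0,"tz": 0,"ax": 0,"ay": 0,"az": 0,"claw": -0.9},
    {"tx": 0,"ty": 0,"tz": 0,"ax": 0,"ay": 0,"az": 0,"claw": -0.9},
  ],
)

```text
time: 15.48
ee_pos: [491.9, -86.4, 14.9]
tool_rot: [0.637, 0.771, -0.0, 0.0]
wrist_force: [-1.0, 1.8, -1.2]
opening: 0.271
grip_force: 58.9
```

```bash
python3 st.py
```

```text
t 15.47 tcp x,y -90.2 0.78 z 14.9 light x if in notch 64.8 F along push 1.91 lat -0.63 z -1.22 M [ 0.37  0.17 -0.09]
```

servo_tool(
  rows=[
    {"tx": -0.04,"ty": 0,"tz": 0,"ax": 0,"ay": 0,"az": 0,"claw": -0.9},
    {"tx": -0.03,"ty": 0,"tz": 0,"ax": 0,"ay": 0,"az": 0,"claw": -0.9},
    {"tx": 0,"ty": 0,"tz": 0,"ax": 0,"ay": 0,"az": 0,"claw": -0.9},
  ],
)

```text
time: 15.85
ee_pos: [492.4, -89.2, 14.9]
tool_rot: [0.637, 0.771, -0.0, 0.0]
wrist_force: [-0.9, 0.9, -0.9]
opening: 0.271
grip_force: 58.8
```

```bash
python3 st.py
```

```text
t 15.85 tcp x,y -87.33 0.79 z 14.9 light x if in notch 67.7 F along push 1.07 lat -0.74 z -0.92 M [ 0.27  0.22 -0.13]
```

servo_tool(
  rows=[
    {"tx": -0.025,"ty": 0,"tz": 0,"ax": 0,"ay": 0,"az": 0,"claw": -0.9},
    {"tx": -0.025,"ty": 0,"tz": 0,"ax": 0,"ay": 0,"az": 0,"claw": -0.9},
    {"tx": 0,"ty": 0,"tz": 0,"ax": 0,"ay": 0,"az": 0,"claw": -0.9},
  ],
)

```text
time: 16.23
ee_pos: [492.8, -91.1, 14.9]
tool_rot: [0.637, 0.771, -0.0, 0.0]
wrist_force: [-1.0, 2.0, -1.7]
opening: 0.271
grip_force: 58.8
```

```bash
python3 st.py
```

```text
t 16.23 tcp x,y -85.43 0.77 z 14.9 light x if in notch 69.6 F along push 2.17 lat -0.63 z -1.7 M [ 0.3   0.15 -0.13]
```

servo_tool(
  rows=[
    {"tx": -0.03,"ty": 0,"tz": 0,"ax": 0,"ay": 0,"az": 0,"claw": -0.9},
    {"tx": -0.03,"ty": 0,"tz": 0,"ax": 0,"ay": 0,"az": 0,"claw": -0.9},
    {"tx": 0,"ty": 0,"tz": 0,"ax": 0,"ay": 0,"az": 0,"claw": -0.9},
  ],
)

```text
time: 16.6
ee_pos: [493.3, -93.5, 14.9]
tool_rot: [0.637, 0.771, -0.0, 0.0]
wrist_force: [-0.8, 1.1, -2.5]
opening: 0.271
grip_force: 58.8
```

```bash
python3 st.py
```

```text
t 16.6 tcp x,y -82.94 0.8 z 14.9 light x if in notch 72.1 F along push 1.23 lat -0.57 z -2.53 M [ 0.22  0.18 -0.16]
```

servo_tool(
  rows=[
    {"tx": -0.03,"ty": 0,"tz": 0,"ax": 0,"ay": 0,"az": 0,"claw": -0.9},
    {"tx": -0.03,"ty": 0,"tz": 0,"ax": 0,"ay": 0,"az": 0,"claw": -0.9},
    {"tx": 0,"ty": 0,"tz": 0,"ax": 0,"ay": 0,"az": 0,"claw": -0.9},
  ],
)

```text
time: 16.98
ee_pos: [494.0, -96.1, 15.1]
tool_rot: [0.637, 0.771, 0.0, 0.001]
wrist_force: [-1.1, 0.3, -1.3]
opening: 0.269
grip_force: 58.9
```

```bash
python3 st.py
```

```text
t 16.98 tcp x,y -80.27 1.01 z 15.1 light x if in notch 74.7 F along push 0.53 lat -1.02 z -1.28 M [ 0.02  0.02 -0.04]
```

The resistance has gone (moment near zero), so the light has snapped past the catch. Next I'll feel for the stop.

servo_tool(
  rows=[
    {"tx": -0.025,"ty": 0,"tz": 0,"ax": 0,"ay": 0,"az": 0,"claw": -0.9},
    {"tx": -0.025,"ty": 0,"tz": 0,"ax": 0,"ay": 0,"az": 0,"claw": -0.9},
    {"tx": 0,"ty": 0,"tz": 0,"ax": 0,"ay": 0,"az": 0,"claw": -0.9},
  ],
)

```text
time: 17.35
ee_pos: [494.0, -97.7, 14.9]
tool_rot: [0.637, 0.771, 0.0, 0.0]
wrist_force: [-0.1, -0.1, -1.9]
opening: 0.277
grip_force: 58.9
```

```bash
python3 st.py
```

```text
t 17.35 tcp x,y -78.72 0.76 z 14.9 light x if in notch 76.3 F along push -0.06 lat -0.09 z -1.93 M [ 0.12 -0.01 -0.01]
```

servo_tool(
  rows=[
    {"tx": -0.025,"ty": 0,"tz": 0,"ax": 0,"ay": 0,"az": 0,"claw": -0.9},
    {"tx": -0.025,"ty": 0,"tz": 0,"ax": 0,"ay": 0,"az": 0,"claw": -0.9},
    {"tx": 0,"ty": 0,"tz": 0,"ax": 0,"ay": 0,"az": 0,"claw": -0.9},
  ],
)

```text
time: 17.73
ee_pos: [494.4, -99.7, 14.9]
tool_rot: [0.637, 0.771, -0.0, 0.0]
wrist_force: [-0.1, 0.1, -1.4]
opening: 0.273
grip_force: 58.9
```

```bash
python3 st.py
```

```text
t 17.73 tcp x,y -76.63 0.71 z 14.9 light x if in notch 78.4 F along push 0.1 lat -0.07 z -1.41 M [-0.01  0.04 -0.07]
```

servo_tool(
  rows=[
    {"tx": -0.025,"ty": 0,"tz": 0,"ax": 0,"ay": 0,"az": 0,"claw": -0.9},
    {"tx": -0.025,"ty": 0,"tz": 0,"ax": 0,"ay": 0,"az": 0,"claw": -0.9},
    {"tx": 0,"ty": 0,"tz": 0,"ax": 0,"ay": 0,"az": 0,"claw": -0.9},
  ],
)

```text
time: 18.1
ee_pos: [494.8, -101.7, 14.9]
tool_rot: [0.637, 0.771, -0.0, 0.0]
wrist_force: [0.4, 0.3, -1.8]
opening: 0.271
grip_force: 58.9
```

```bash
python3 st.py
```

```text
t 18.1 tcp x,y -74.62 0.79 z 14.9 light x if in notch 80.4 F along push 0.26 lat 0.41 z -1.8 M [-0.02 -0.02 -0.  ]
```

servo_tool(
  rows=[
    {"tx": -0.025,"ty": 0,"tz": 0,"ax": 0,"ay": 0,"az": 0,"claw": -0.9},
    {"tx": -0.025,"ty": 0,"tz": 0,"ax": 0,"ay": 0,"az": 0,"claw": -0.9},
    {"tx": 0,"ty": 0,"tz": 0,"ax": 0,"ay": 0,"az": 0,"claw": -0.9},
  ],
)

```text
time: 18.48
ee_pos: [495.1, -103.6, 14.9]
tool_rot: [0.637, 0.771, -0.0, 0.0]
wrist_force: [-1.0, 0.5, -1.4]
opening: 0.272
grip_force: 58.9
```

```bash
python3 st.py
```

```text
t 18.48 tcp x,y -72.69 0.74 z 14.9 light x if in notch 82.3 F along push 0.7 lat -0.92 z -1.36 M [-0.01  0.02 -0.02]
```

servo_tool(
  rows=[
    {"tx": -0.025,"ty": 0,"tz": 0,"ax": 0,"ay": 0,"az": 0,"claw": -0.9},
    {"tx": -0.025,"ty": 0,"tz": 0,"ax": 0,"ay": 0,"az": 0,"claw": -0.9},
    {"tx": 0,"ty": 0,"tz": 0,"ax": 0,"ay": 0,"az": 0,"claw": -0.9},
  ],
)

```text
time: 18.85
ee_pos: [495.2, -105.2, 14.8]
tool_rot: [0.637, 0.771, 0.0, -0.0]
wrist_force: [-1.1, 2.8, -1.1]
opening: 0.273
grip_force: 59.0
```

```bash
python3 st.py
```

```text
t 18.85 tcp x,y -71.12 0.49 z 14.8 light x if in notch 83.9 F along push 2.92 lat -0.54 z -1.1 M [ 0.42  0.21 -0.04]
```

servo_tool(
  rows=[
    {"tx": -0.015,"ty": 0,"tz": 0,"ax": 0,"ay": 0,"az": 0,"claw": -0.9},
    {"tx": -0.01,"ty": 0,"tz": 0,"ax": 0,"ay": 0,"az": 0,"claw": -0.9},
    {"tx": 0,"ty": 0,"tz": 0,"ax": 0,"ay": 0,"az": 0,"claw": -0.9},
  ],
)

```text
time: 19.23
ee_pos: [495.2, -105.9, 14.8]
tool_rot: [0.637, 0.771, 0.0, -0.001]
wrist_force: [-1.5, 5.1, 0.3]
opening: 0.269
grip_force: 59.0
```

```bash
python3 st.py
```

```text
t 19.23 tcp x,y -70.39 0.39 z 14.8 light x if in notch 84.6 F along push 5.32 lat -0.54 z 0.31 M [ 0.72  0.29 -0.12]
```

servo_tool(
  rows=[
    {"tx": -0.015,"ty": 0,"tz": 0,"ax": 0,"ay": 0,"az": 0,"claw": -0.9},
    {"tx": -0.01,"ty": 0,"tz": 0,"ax": 0,"ay": 0,"az": 0,"claw": -0.9},
    {"tx": 0,"ty": 0,"tz": 0,"ax": 0,"ay": 0,"az": 0,"claw": -0.9},
  ],
)

```text
time: 19.6
ee_pos: [495.2, -106.5, 14.7]
tool_rot: [0.637, 0.771, 0.0, -0.001]
wrist_force: [-2.8, 7.7, 0.3]
opening: 0.271
grip_force: 59.1
```

```bash
python3 st.py
```

```text
t 19.6 tcp x,y -69.82 0.2 z 14.7 light x if in notch 85.2 F along push 8.08 lat -1.3 z 0.34 M [ 1.08  0.39 -0.19]
```

At 8 N and climbing steadily, this is the stop. One more small step takes it to about 10 N, held there.

servo_tool(
  rows=[
    {"tx": -0.015,"ty": 0,"tz": 0,"ax": 0,"ay": 0,"az": 0,"claw": -0.9},
    {"tx": 0,"ty": 0,"tz": 0,"ax": 0,"ay": 0,"az": 0,"claw": -0.9},
    {"tx": 0,"ty": 0,"tz": 0,"ax": 0,"ay": 0,"az": 0,"claw": -0.9},
    {"tx": 0,"ty": 0,"tz": 0,"ax": 0,"ay": 0,"az": 0,"claw": -0.9},
  ],
)

```text
time: 20.1
ee_pos: [495.1, -106.9, 14.7]
tool_rot: [0.637, 0.771, 0.0, -0.001]
wrist_force: [-3.2, 8.0, 1.2]
opening: 0.27
grip_force: 59.2
```

```bash
python3 st.py
```

```text
t 20.1 tcp x,y -69.47 0.08 z 14.7 light x if in notch 85.5 F along push 8.51 lat -1.61 z 1.16 M [ 1.15  0.41 -0.19]
```

servo_tool(
  rows=[
    {"tx": -0.015,"ty": 0,"tz": 0,"ax": 0,"ay": 0,"az": 0,"claw": -0.9},
    {"tx": 0,"ty": 0,"tz": 0,"ax": 0,"ay": 0,"az": 0,"claw": -0.9},
    {"tx": 0,"ty": 0,"tz": 0,"ax": 0,"ay": 0,"az": 0,"claw": -0.9},
  ],
)

```text
time: 20.48
ee_pos: [495.1, -107.2, 14.7]
tool_rot: [0.637, 0.771, 0.0, -0.002]
wrist_force: [-2.9, 10.0, 1.3]
opening: 0.273
grip_force: 59.2
```

```bash
python3 st.py
```

```text
t 20.48 tcp x,y -69.14 -0.04 z 14.7 light x if in notch 85.9 F along push 10.34 lat -0.96 z 1.31 M [ 1.23  0.48 -0.24]
```

The stop holds 10.3 N at the hand. I'll draw the pusher straight out.

servo_tool(
  rows=[
    {"tx": 0.05,"ty": 0,"tz": 0,"ax": 0,"ay": 0,"az": 0,"claw": -0.9},
    {"tx": 0.1,"ty": 0,"tz": 0,"ax": 0,"ay": 0,"az": 0,"claw": -0.9},
    {"tx": 0.3,"ty": 0,"tz": 0,"ax": 0,"ay": 0,"az": 0,"claw": -0.9},
    {"tx": 0.6,"ty": 0,"tz": 0,"ax": 0,"ay": 0,"az": 0,"claw": -0.9},
    {"tx": 0.7,"ty": 0,"tz": 0,"ax": 0,"ay": 0,"az": 0,"claw": -0.9},
    {"tx": 0.7,"ty": 0,"tz": 0,"ax": 0,"ay": 0,"az": 0,"claw": -0.9},
    {"tx": 0.7,"ty": 0,"tz": 0,"ax": 0,"ay": 0,"az": 0,"claw": -0.9},
    {"tx": 0.8,"ty": 0,"tz": 0,"ax": 0,"ay": 0,"az": 0,"claw": -0.9},
    {"tx": 0.8,"ty": 0,"tz": 0,"ax": 0,"ay": 0,"az": 0,"claw": -0.9},
    {"tx": 0.75,"ty": 0,"tz": 0,"ax": 0,"ay": 0,"az": 0,"claw": -0.9},
  ],
)

```text
time: 21.72
ee_pos: [454.2, 108.8, 15.0]
tool_rot: [0.636, 0.771, 0.0, 0.0]
wrist_force: [0.1, -0.3, -1.2]
opening: 0.273
grip_force: 58.9
```

```bash
python3 st.py; python3 -c "
from h import *
p=w2(-290,0);go(p[0],p[1],6.6,10.93)
t=vision.snapshot('top')[:,:,::-1];s=vision.snapshot('side')[:,:,::-1]
cv2.imwrite('pics/p5.png',np.hstack([cv2.resize(t[195:295,260:420],(480,300)),cv2.resize(s[190:290,230:336],(318,300))]))
for nm,im,a in(('top',t,cv2.imread('pics/top0.png')),):
    for h,c in ((cv2.cvtColor(x,cv2.COLOR_BGR2HSV),x) for x in(a,im)):
        m=((h[:,:,0]>25)&(h[:,:,0]<45)&(h[:,:,1]>80))[200:260,420:475];print('cup',np.argwhere(m).mean(0),m.sum())
"
```

```text
t 21.73 tcp x,y -288.94 0.78 z 15.0 light x if in notch -133.9 F along push -0.36 lat 0.01 z -1.23 M [-0.03 -0.04  0.06]
t 21.725 ee [454.2 108.8  15. ] turn [0. 0. 0.] shift(final axes) [ 0.026 -0.02   0.211] shift(now axes) [ 0.026 -0.02   0.211] F [ 0.1 -0.3 -1.2] op 0.273
cup [32.79196217 28.45271868] 846
cup [32.77458034 28.38489209] 834
```

View pics/p5.png

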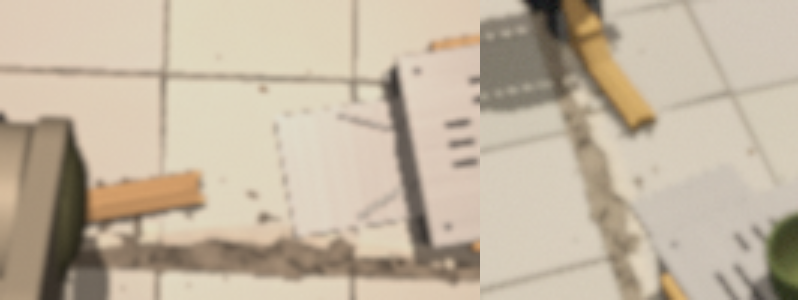

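The ledge is empty, so the light stayed inside. The cup hasn't moved, and the pusher tip is clear of the ledge at (200,188). I'll lay the pusher down.

servo_tool(
  rows=[
    {"tx": 0,"ty": 0,"tz": 0.1,"ax": 0,"ay": 0,"az": 0,"claw": -0.9},
    {"tx": 0,"ty": 0,"tz": 0.08,"ax": 0,"ay": 0,"az": 0,"claw": -0.9},
    {"tx": 0,"ty": 0,"tz": 0.03,"ax": 0,"ay": 0,"az": 0,"claw": -0.9},
    {"tx": 0,"ty": 0,"tz": 0,"ax": 0,"ay": 0,"az": 0,"claw": 0.2},
    {"tx": 0,"ty": 0,"tz": 0,"ax": 0,"ay": 0,"az": 0,"claw": 0.5},
    {"tx": 0,"ty": 0,"tz": 0,"ax": 0,"ay": 0,"az": 0,"claw": 0.5},
    {"tx": 0,"ty": 0,"tz": 0,"ax": 0,"ay": 0,"az": 0,"claw": 0.5},
    {"tx": 0,"ty": 0,"tz": -0.5,"ax": 0,"ay": 0,"az": 0,"claw": 0.5},
    {"tx": 0,"ty": 0,"tz": -0.9,"ax": 0,"ay": 0,"az": 0,"claw": 0.5},
    {"tx": 0,"ty": 0,"tz": -0.9,"ax": 0,"ay": 0,"az": 0,"claw": 0.5},
  ],
)

```text
time: 23.08
ee_pos: [454.2, 107.4, 99.5]
tool_rot: [0.637, 0.771, -0.0, -0.0]
wrist_force: [0.4, 0.2, 0.6]
opening: 0.75
grip_force: 0.0
```

servo_tool(
  rows=[
    {"tx": 0.8,"ty": 0,"tz": -0.8,"ax": 0,"ay": 0,"az": 0,"claw": 0.5},
    {"tx": 0.8,"ty": 0,"tz": -0.8,"ax": 0,"ay": 0,"az": 0,"claw": 0.5},
    {"tx": 0.8,"ty": 0,"tz": 0,"ax": 0,"ay": 0,"az": 0,"claw": 0.5},
    {"tx": 0.8,"ty": 0,"tz": 0,"ax": 0,"ay": 0,"az": 0,"claw": 0.5},
    {"tx": 0.8,"ty": 0,"tz": 0,"ax": 0,"ay": 0,"az": 0,"claw": 0.5},
    {"tx": 0,"ty": 0,"tz": 0,"ax": 0,"ay": 0,"az": 0,"claw": 0.5},
  ],
)

```text
time: 23.82
ee_pos: [423.4, 265.8, 162.4]
tool_rot: [0.635, 0.772, -0.0, -0.0]
wrist_force: [0.2, 0.5, 0.3]
opening: 0.75
grip_force: 0.0
```

```bash
python3 -c "
from h import *
t=vision.snapshot('top')[:,:,::-1];s=vision.snapshot('side')[:,:,::-1]
cv2.imwrite('pics/p6.png',np.hstack([cv2.resize(t[120:300,190:500],(480,279)),cv2.resize(s[130:285,220:395],(315,279))]))
print(ctrl.sense()['time'])
"
```

```text
23.925
```

View pics/p6.png

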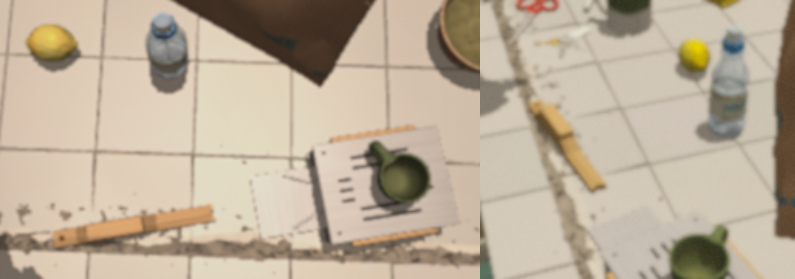

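The pusher lies flat on the worktop from (55,238) to (212,213), clear of the ledge at (255,200). The cup, bottle and lemon are where they were, so I'm handing in.

```bash
python3 -c "
from workcell import ctrl
print(ctrl.close_job())"
```

```text
the job is handed in; nothing more can be done
None
```

I handed the job in at about 24 s of robot time, with no verdict shown: the tea light was pressed home at about 10.3 N roughly 85 mm inside the plate's front edge (inferred from hand position and force, since the light is hidden there), and the pusher lies flat clear of the warmer with the cup, bottle and lemon where they stood.

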